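Slide a lamp to the light sensor past a spring catch

TASK

Bring the lamp on the test slide up to the light sensor: with your fingertips press the spring catch's long bar down and, keeping it down, push the shuttle by its push plate past the catch tooth and fully home against its end stop, then let the bar spring up so the tooth locks the shuttle there. Only press and push, from the right-hand side of the push plate: do not pinch the plate or touch its black front face. Do not touch the lamp, which rides along upright in its tray, and leave the other things on the desk where they are.

Things in the scene. Friction and masses are not known exactly. Their poses are not given: they have to be found in the camera images.
- test_slide: Base of the test slide, fixed: grey plate, x -105 to +85, y -120 to +130 mm, 8 thick. Origin on the desk, z up; y = the shuttle's travel, about to the robot's left; x points away from the robot. Press bar on the robot's side (-x), shuttle on two rods on the far side; black sensor head, 67 mm high, at the +y end (x 3 to 53, y 112 to 130). Offsets in all entries are in this frame, mm.
- catch (a joint): Travel of the spring catch, m: 0 = up, grows as pressed, 0.014 = lower stop. About 4 N starts it, 9 N at the stop. A flat steel bar, x -92 to -16, y -118 to +100, top 40 mm above the desk when up. It only moves straight up and down, wherever pressed, and springs up when let go. The push plate clears the tooth when this is over 0.008; 0.011 is a good depth. A finger may slide along the bar.
- press_line (a point): Point on top of the press bar at x -66, y 0, 40 mm above the desk when the catch is up; moves down with it. A fingertip running along y through this point passes 36 mm beside the tooth's near face.
- shuttle (a joint): Travel of the shuttle along the base's +y, m: 0 = start; free to 0.030 where the push plate meets the tooth; 0.030 to 0.070 the plate is over the tooth and the catch must be down; beyond 0.070 the tooth rises behind the plate; 0.082 = home at the end stop. About 2 N of friction; stays where left. Aluminium tray 76 x 80 mm, rim 35 mm above the desk, with a push plate over the bar.
- push_face (a point): Middle of the right-hand (-y) face of the push plate: x -66, y -60 plus the shuttle's travel, 53 mm above the desk. The plate is upright, square to the travel, x -94 to -2, 10 mm thick in y, from 44 to 62 mm above the desk. Push on this face towards +y.
- lamp: White spot lamp, about 52 mm across and 62 mm high with its two pins, standing lens down, loose, in the shuttle's tray. Origin in the middle of its underside, z up; it starts 28 mm beyond the base's origin in x, 26 mm above the desk.
- lamp_spare: Second, paler mottled white spot lamp, 54 by 51 mm, 62 mm high, standing on the desk beyond the slide; bystander. Origin in the middle of its underside.
- lampholder: Black domed lampholder, 41 mm across and 40 mm high, on the desk beyond the slide; bystander. Origin in the middle of its underside.
- marker_pen: Black marker pen, 139 mm long, 18 mm thick, lying on the desk between the slide and the robot; bystander. Origin in the middle of its underside.
- tape_roll: Roll of red tape, 58 mm across, 19 mm high, lying to the right of the slide; bystander. Origin in the middle of its underside.
- terminals: White terminal strip, 52 by 20 mm, 16 mm high, lying to the left of the slide; bystander. Origin in the middle of its underside.
- tooth_top (a point): Middle of the top of the square steel tooth on the inner edge of the bar, moving with it: x -30 to -18, y -20 to +10 mm, standing 12 mm above the bar; when up it blocks the push plate.
- plate_front (a point): Middle of the left-hand (+y) face of the push plate, the side that meets the tooth: x -66, y -50 plus the shuttle's travel, 53 mm above the desk. This side has a black layer, 4 mm thick, over the whole plate. The fingers must not touch it.
Mind the look-alikes: they are no part of the job. What is shaped like the lamp but blue or purple is not meant.

How it is judged (in metres and radians):
On the way:
1. the fingers hold the catch down while the push plate is over the tooth (value of joint shuttle between 0.036 and 0.068 m and value of joint catch above 0.006 m and contact force between the fingers and catch above 1 N), for 0.05 s.
At the end, for the whole second after the job is handed in: The shuttle is within 6 mm of its end stop, the catch is up (within 2 mm) with the tooth behind the push plate, and the lamp stands still and upright (within 0.2 rad) on the floor of the shuttle's tray (value of joint shuttle above 0.076 m and value of joint catch below 0.002 m and angle between lamp's own z axis and vertical below 0.2 rad and height (world z) of lamp between 0.022 and 0.032 m and y of lamp in the frame of test_slide above 0.015 m and linear speed of lamp below 0.02 m/s); the robot touches nothing.
It fails at once if the lamp is touched by the robot (contact force between any of the fingers, the arm and lamp above 0.5 N).
It fails at once if the lamp is lifted more than 10 mm or tipped (height (world z) of lamp above 0.036 m or angle between lamp's own z axis and vertical above 0.4 rad).
It fails at once if the fingers touch the push plate's black front face (pinching or pulling it) (contact force between the fingers and shuttle_c7 above 0.5 N).
It fails at once if a bystander is moved or lifted by more than 20 mm (distance of any of lamp_spare, lampholder, marker_pen, tape_roll, terminals from where it was at the start of the episode above 0.02 m).
It also fails if it takes over 35 s, if anything falls off the work surface, if the arm or the gripper's body presses on something with over 40 N, if the wrist force passes 120 N, or if a joint passes its speed limit or range.

ROBOT

A 6-joint arm with a two-finger parallel gripper is mounted at the origin on a cart in front of the work surface, level with it; the furniture and walls round the work are solid. World frame = base frame: x ahead of the robot, y to its left, z up, the work surface at z = 0. Lengths are in m, angles in degrees, forces in N, time in s.
With the tool pointing down it reaches from about 0.3 to 0.775 m from the base axis. Payload 14.6 kg.
Tool frame: the origin (TCP) lies on the centre line of the jaws, within the pads' length; the fingertips stand 11 mm ahead of it and the grasp point (between the pads) lies 8 mm behind it; z points along the fingers, y is the line along which they close (so a half turn about z gives the same grasp; the last joint's range is limited). The gripper opens to 85 mm and grips with 20 to 120 N. Pads are 22 mm wide; open, the fingers measure 114 mm over their backs; the gripper's body (76 mm by 85 mm) begins 54 mm behind the grasp point. The pads swing forward as they close: fully open they stand 13 mm farther back than shut.
Start: joints at [61.158, 17.183, 87.147, -0, 75.671, -3.816], TCP at [0.233, 0.498, 0.242] pointing down, gripper open.
Joint ranges: [-173.82, 173.82], [-45.26, 126.66], [13.44, 144.39], [-59.66, 239.66], [0, 175.72], [-146.38, 146.38]. Speed limits (degrees/s): [127.2, 127.2, 147.25, 180, 180, 180].

INTERFACE

Orientations are given as a 3x3 rotation matrix whose columns are the frame's x, y, z axes.
In Python, from cell import sensors, vision, order, look_for, masks_of gives the robot as it stands.
- The arm moves only by the tool servo_tool, never from a script. Its argument "increments" is a list that holds one entry, the list of rows, each a list of 4 numbers: the shift along the tool's x, y, z in cm, then the turn about the tool's z in rad. In form: [[[dx, dy, dz, spin], ...]]. A call has 1 to 12 rows; each row shifts and turns the commanded pose from where the row before left it, along the tool's axes as they then stand; what a row does not reach is not made up. A row lasts 1/12 s, in which the tool goes at most 41.7 mm and 7.16 degrees, less where a joint would pass 70% of its speed; a pose out of reach is approached as far as the arm can. A call is refused whole if a number of a shift passes 4.17 or a number of a turn 0.125, either way. A call with a gripper value outside its range is refused whole. "grip" is the opening, from 0 (shut) to 1 (fully open), set as the call begins (left out, the last holds). The fingers move at their own pace and stop on an object; the grip force is fixed at half the most. Time passes only in rows, so rows that do not move let the fingers close. It gives the time, the measured TCP pose, the force, the opening and the grip force at its end, in the units of the state.
- sensors.observe(): the state, without advancing time (a new reading comes with each control period).
- vision.snapshot(name): name is "scene" or "side" or "wrist"; returns the picture (420x560x3 uint8, red, green, blue); there is no depth.
- vision.camera_model(name): a dict with "camera_matrix" (3x3 intrinsics, pixels), "world_from_camera" (4x4, takes a point from camera to world coordinates). Camera axes: x right, y up, looking along -z (the intrinsics and any distortion apply to the point x, -y, -z); pixel columns grow to the right and rows downward; lengths in m; the calibration is good to about 2 mm. A picture is of the moment at which its call begins: read the wrist's pose just before it. camera_model takes no time and is no camera call; for the wrist camera it gives the pose at the moment of the call.
- order.job_done(): hands the job in; it is judged then, once.
Trained networks look in the newest picture that a camera, given by its name, has taken for a name from the list of things; names that differ only in an ending like _2 or _b are one class to them, and where a whole thing is asked for, a point or a joint stands for the part that bears it (a point fixed in the world has none). Each returns a list of dicts, best first, with "confidence" (0 to 1); they miss things now and then, are a little off and sometimes report something else, mostly with a low value. They report only what shows in the picture. A call takes as long as a camera call. They do not tell look-alikes from the thing itself.
- look_for(camera, name): "centre" ([column, row] in pixels, amid what is visible of it).
- masks_of(camera, name): "pixels" (420x560 bool, what is visible of it) and "centre" ([column, row] in pixels, amid what is visible of it).
The state is a dict: "time_s": time; "joints": joint angles; "dq": joint speeds; "tau": joint torques, N m; "tool_pos": TCP position; "ee_rot": TCP orientation; "wrist_force": force on the tool from outside, world axes, zero at the start; "moment": the same for the moment, N m; "grip_width": finger opening in m; "grasp_force": force on a finger pad.
Only numpy, scipy, OpenCV 4.12 (cv2) and the standard library are available. Lean on these libraries where they do the work, as an engineer would, in place of code of your own. Each camera call takes 0.05 s, during which the arm holds its last target. There are 200 camera calls.

## Working session

There is one attempt and no reset: what is moved stays moved. The work goes in short steps, Python scripts to look and compute and a tool call to move; the robot and the scene stay as the last step left them, time stands still between calls to the robot, and variables do not carry over. Pictures are saved under pics/ and viewed, at most 10 in all, crops included, and the job is handed in when it is done.

Besides the shell and the picture viewer there is one more tool, called after "Call:" as name(argument=value, ...), one argument or row to a line, values as JSON. servo_tool: Moves the arm, as the interface text tells. Its arguments: {"type":"object","properties":{"increments":{"type":"array","items":{"type":"array","items":{"type":"array","items":{"type":"number"}}}},"grip":{"type":"number"}},"required":["increments"]}

```bash
mkdir -p pics; cat > h.py <<'E'
import numpy as np, cv2
from cell import sensors, vision, order, look_for, masks_of
def ray(cam,px,z):
    m=vision.camera_model(cam);K=np.array(m["camera_matrix"]);T=np.array(m["world_from_camera"])
    d=np.linalg.inv(K)@[px[0],px[1],1]; d=T[:3,:3]@[d[0],-d[1],-d[2]]; o=T[:3,3]
    return o+d*(z-o[2])/d[2]
def proj(cam,P):
    m=vision.camera_model(cam);K=np.array(m["camera_matrix"]);T=np.array(m["world_from_camera"])
    c=T[:3,:3].T@(np.array(P)-T[:3,3]); p=K@[c[0],-c[1],-c[2]]; return p[:2]/p[2]
def snap(cam,f):
    im=vision.snapshot(cam); cv2.imwrite(f"pics/{f}.png",im[:,:,::-1]); return im
E
python3 - <<'E'
from h import *
a=snap("scene","s1");b=snap("side","d1")
cv2.imwrite("pics/both.png",cv2.resize(np.vstack([a,b])[:,:,::-1],None,fx=.71,fy=.71))
print(sensors.observe()["ee_rot"],vision.camera_model("scene"),vision.camera_model("side")["world_from_camera"])
H={"lamp":.05,"test_slide":.008,"press_line":.04,"push_face":.06,"tooth_top":.052,"tape_roll":.019,"marker_pen":.018,"terminals":.016}
for c in("scene","side"):
  for n in H:
    for r in look_for(c,n)[:2]: print(c,n,r["centre"],round(r["confidence"],2),ray(c,r["centre"],H[n]).round(3))
E
```

```text
[[-9.06128873e-01  4.23001468e-01 -4.72138475e-04]
 [ 4.23001728e-01  9.06128443e-01 -8.84682920e-04]
 [ 5.35959274e-05 -1.00135213e-03 -9.99999497e-01]] {'camera_matrix': array([[380.66264674,   0.        , 280.41472574],
       [  0.        , 380.66264674, 213.63269261],
       [  0.        ,   0.        ,   1.        ]]), 'world_from_camera': array([[ 0.88258948,  0.17982587, -0.43439436,  0.19383937],
       [-0.46996534,  0.36295568, -0.80460907, -0.86563969],
       [ 0.01297638,  0.91428979,  0.4048528 ,  0.39820926],
       [ 0.        ,  0.        ,  0.        ,  1.        ]])} [[-9.99549622e-01  3.00069420e-02  3.68661807e-04  5.57875590e-01]
 [-1.18635160e-02 -4.06405562e-01  9.13615770e-01  6.60093146e-01]
 [ 2.75646416e-02  9.13199925e-01  4.06578514e-01  4.10155772e-01]
 [ 0.00000000e+00  0.00000000e+00  0.00000000e+00  1.00000000e+00]]
scene lamp [312.0, 227.5] 0.95 [ 0.593 -0.266  0.05 ]
scene lamp [191.4, 225.1] 0.73 [ 0.372 -0.143  0.05 ]
scene test_slide [275.9, 238.9] 0.68 [ 0.539 -0.207  0.008]
scene press_line [268.2, 239.8] 0.66 [ 0.495 -0.257  0.04 ]
scene pre
[... 216 characters left out ...]
394  0.019]
scene marker_pen [226.5, 253.6] 0.56 [ 0.414 -0.236  0.018]
side lamp [263.3, 190.6] 0.8 [ 0.596 -0.269  0.05 ]
side lamp [213.0, 182.8] 0.75 [ 0.714 -0.309  0.05 ]
side test_slide [281.1, 224.9] 0.91 [ 0.554 -0.182  0.008]
side press_line [297.2, 217.4] 0.68 [ 0.522 -0.152  0.04 ]
side push_face [277.5, 196.4] 0.94 [ 0.563 -0.212  0.06 ]
side tooth_top [295.1, 216.7] 0.82 [ 0.527 -0.129  0.052]
side tooth_top [278.8, 199.0] 0.32 [ 0.56  -0.217  0.052]
side tape_roll [277.7, 188.0] 0.61 [ 0.564 -0.369  0.019]
side tape_roll [342.7, 223.2] 0.6 [ 0.427 -0.176  0.019]
side marker_pen [338.4, 224.7] 0.55 [ 0.436 -0.17   0.018]
side terminals [277.4, 192.9] 0.45 [ 0.565 -0.344  0.016]
```

View pics/s1.png

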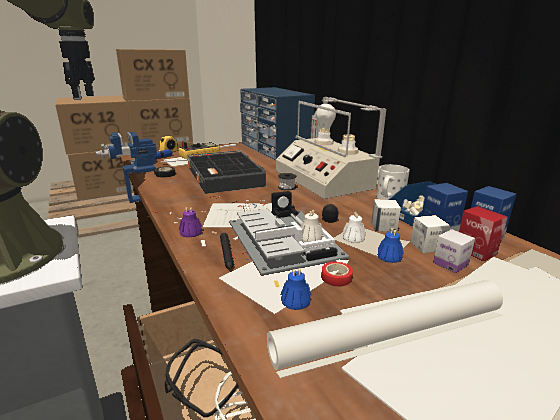

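View pics/d1.png

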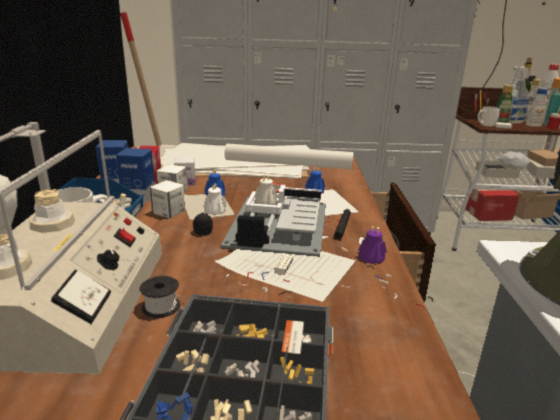

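The lamp meant is the white one on the slide, at (312,227) in the scene view. The blue ones at (296,290) and (390,245) and the purple one at (190,222) are look-alikes, and the white one at (354,228) on the desk is the spare. I'll check this in one enlarged crop.

```bash
python3 - <<'E'
from h import *
a=cv2.imread("pics/s1.png")[180:285,215:365];b=cv2.imread("pics/d1.png")[170:260,215:365]
cv2.imwrite("pics/c1.png",cv2.resize(a,None,fx=5.3,fy=5.3,interpolation=cv2.INTER_CUBIC))
cv2.imwrite("pics/c2.png",cv2.resize(b,None,fx=5.3,fy=5.3,interpolation=cv2.INTER_CUBIC))
E
```

```text
(no output)
```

View pics/c1.png

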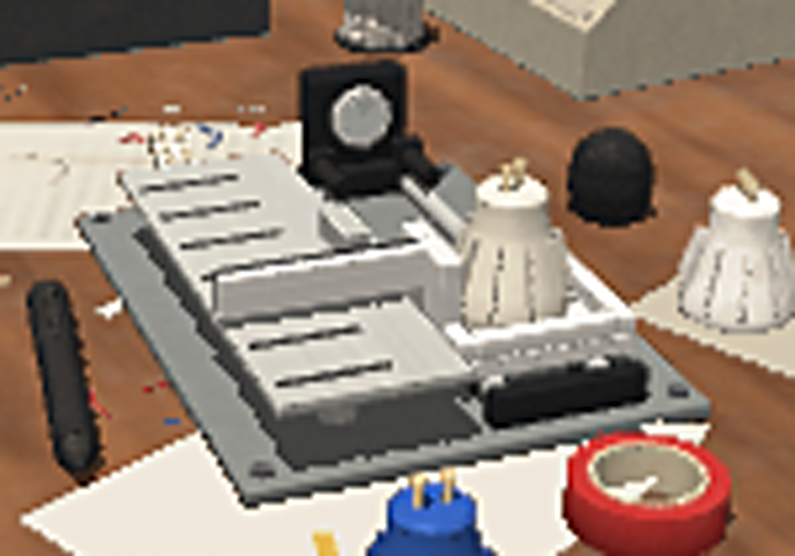

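View pics/c2.png

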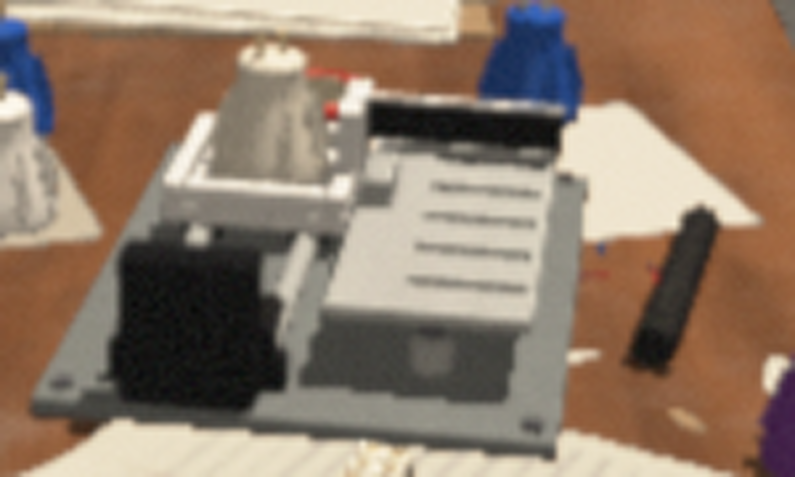

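```bash
cat >> h.py <<'E'
def T(p,P):
    c,s=np.cos(p[2]),np.sin(p[2]); P=np.array(P)/1000
    return np.array([p[0]+c*P[0]-s*P[1],p[1]+s*P[0]+c*P[1],P[2]])
E
python3 - <<'E'
from h import *
from scipy.optimize import least_squares
o={"scene":(180,),"side":(170,)}
D=[("scene",(247,497),(-105,-120,8)),("scene",(710,408),(85,-120,8)),("scene",(80,218),(-105,130,8)),("scene",(278,408),(-92,-118,40)),("scene",(122,175),(-92,100,40)),("scene",(475,372),(-16,-118,40)),
("side",(586,178),(-105,-120,8)),("side",(555,444),(-105,130,8)),("side",(35,402),(85,130,8)),("side",(530,320),(-92,100,40)),("side",(328,308),(-16,100,40)),("side",(562,122),(-94,-50,62)),("scene",(213,275),(-94,-60,62))]
def f(p): return np.concatenate([proj(c,T(p,P))-np.array([215+u/5.3,o[c][0]+v/5.3]) for c,(u,v),P in D])
r=least_squares(f,[.54,-.23,0],loss="soft_l1");print(r.x,np.degrees(r.x[2]));print(f(r.x).reshape(-1,2).round(1))
p=r.x
for n,P in dict(press=(-66,0,40),push=(-66,-60,53),tooth=(-24,-5,52),lamp=(28,-40,26)).items(): print(n,T(p,P).round(4))
m=vision.camera_model("wrist");s=sensors.observe();R=np.array(s["ee_rot"]);W=np.array(m["world_from_camera"])
print("cam in tool",R.T@(W[:3,3]-s["tool_pos"]),(R.T@W[:3,:3]).round(3),s["time_s"])
E
```

```text
[ 0.5688358  -0.20956492 -0.11911397] -6.824727583736309
[[-0.9 -0.6]
 [ 0.3 -1.4]
 [-2.1 -1. ]
 [-0.6 -0.4]
 [-2.1 -1. ]
 [-0.3 -0.5]
 [-0.2 -1.8]
 [ 0.5 -1.3]
 [-1.1 -2.1]
 [ 0.2 -0.9]
 [-1.4 -1.9]
 [-0.3 -2.4]
 [ 0.9  0.9]]
press [ 0.5033 -0.2017  0.04  ]
push [ 0.4962 -0.2613  0.053 ]
tooth [ 0.5444 -0.2117  0.052 ]
lamp [ 0.5919 -0.2526  0.026 ]
cam in tool [ 0.07894067 -0.00046414 -0.13171519] [[ 0.001  0.95   0.313]
 [ 1.    -0.001 -0.001]
 [-0.     0.313 -0.95 ]] 0.9
```

The base corners fit to within about 2 px. The lamp meant is the white one in the tray, and the black-faced push plate stands just ahead of the press place. I'll shut the fingers, turn the tool so that its x axis runs along the travel, and go above the start of the bar.

Call:
servo_tool(
  increments=[
    [[0,0,-0.6,0.125],[0,0,-0.6,0.125],[0,0,-0.6,0.125],[0,0,-0.6,0.125],[0,0,-0.6,0.125],[0,0,-0.6,0.125],[0,0,-0.6,0.125],[0,0,-0.6,0.125],[0,0,-0.6,0.125],[0,0,-0.6,0.125],[0,0,0,0.0],[0,0,0,0]],
  ],
  grip=0,
)

```text
time_s: 1.9
tool_pos: [0.2327, 0.4984, 0.3023]
ee_rot: [[0.112, 0.994, 0.0], [0.994, -0.112, 0.0], [0.0, 0.0, -1.0]]
wrist_force: [1.3, -0.1, -0.8]
grip_width: 0.0004
grasp_force: 0.0
```

Call:
servo_tool(
  increments=[
    [[-3.5,1.6,0,0],[-3.5,1.6,0,0],[-3.5,1.6,0,0],[-3.5,1.6,0,0],[-3.5,1.6,0,0],[-3.5,1.6,0,0],[-3.5,1.6,0,0],[-3.5,1.6,0,0],[-3.5,1.6,0,0],[-3.5,1.6,0,0],[-3.5,1.6,0,0],[-3.5,1.6,0,0]],
  ],
)

```text
time_s: 2.9
tool_pos: [0.3747, 0.0571, 0.3021]
ee_rot: [[0.111, 0.994, 0.0], [0.994, -0.111, 0.0], [0.0, 0.0, -1.0]]
wrist_force: [0.9, 0.7, 0.8]
grip_width: 0.0002
grasp_force: 0.0
```

Call:
servo_tool(
  increments=[
    [[-3.5,1.6,0,0],[-3.5,1.6,0,0],[-3.5,1.6,0,0],[-3.5,1.6,0,0],[-3.5,1.6,0,0],[-3.5,1.6,0,0],[-3.5,1.6,1,0],[-3.5,1.6,2,0],[-3,1.6,2,0],[-2,1.6,3,0],[0,0,3,0],[0,0,0,0]],
  ],
)

```text
time_s: 3.9
tool_pos: [0.493, -0.2855, 0.1863]
ee_rot: [[0.113, 0.994, -0.009], [0.994, -0.113, 0.006], [0.005, -0.009, -1.0]]
wrist_force: [0.5, 0.8, -1.5]
grip_width: 0.0003
grasp_force: 0.0
```

```bash
python3 - <<'E'
from h import *
im=snap("wrist","w1"); s=sensors.observe();t=np.array(s["tool_pos"]);p=[.5688,-.2096,-.1191]
print(t,s["joints"],s["time_s"]);c,sn=np.cos(p[2]),np.sin(p[2]);d=t[:2]-p[:2];print("slide",d@[c,sn],d@[-sn,c])
for P in [(-105,-120,8),(-92,-118,40),(-16,-118,40),(-94,-60,62),(-2,-60,62),(-92,100,40),(-105,130,8),(-18,-20,52),(-30,10,52)]:
  q=proj("wrist",T(p,P));print(P,q.round(1)); cv2.circle(im,tuple(int(round(x)) for x in q),3,(255,0,0),1)
cv2.imwrite("pics/w1m.png",cv2.resize(im[:,:,::-1],(800,600)))
E
```

```text
[ 0.49383256 -0.28540159  0.19008217] [-3.37049159e+01  2.25992998e+01  8.70436738e+01  2.08913974e-03
  7.07310073e+01 -2.72262082e+01] 3.95
slide -0.06542972787238481 -0.084172142223919
(-105, -120, 8) [241.8 221.2]
(-92, -118, 40) [251.6 231.1]
(-16, -118, 40) [333.8 231.8]
(-94, -60, 62) [245.2 174.3]
(-2, -60, 62) [359.3 175.2]
(-92, 100, 40) [245.3 -50.9]
(-105, 130, 8) [232.2 -78.6]
(-18, -20, 52) [340.5 123.1]
(-30, 10, 52) [327.4  82.7]
```

View pics/w1m.png

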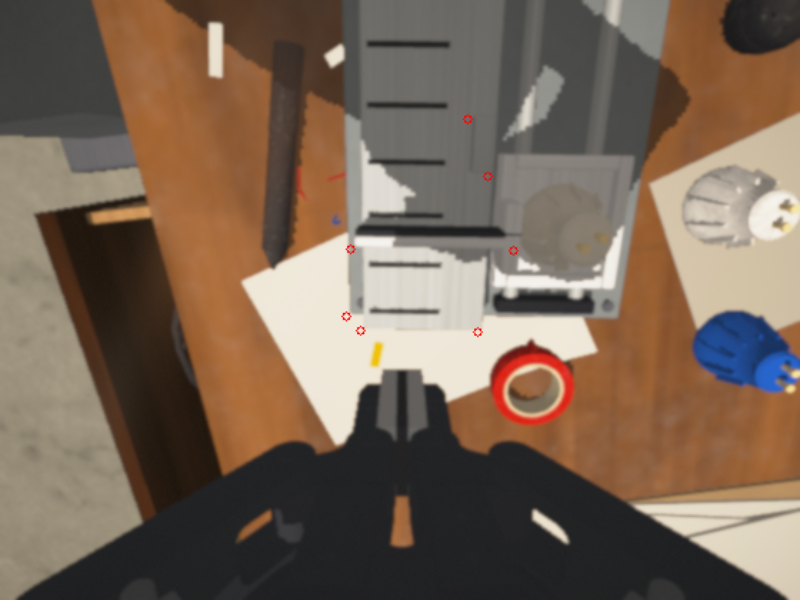

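The view matches the fit to about 3 mm: bar end corner at (362,323), plate edge at about (356,246) to (520,250). The shut fingers at (400,370) are over the bar on the right-hand side of the plate, clear of the tape. I'll go down to just above the bar, then press.

Call:
servo_tool(
  increments=[
    [[0,0.3,3,0],[0,0,3.5,0],[0,0,3.5,0],[0,0,2,0],[0,0,0.8,0],[0,0,0,0],[0,0,0,0],[0,0,0,0]],
  ],
)

```text
time_s: 4.62
tool_pos: [0.4991, -0.2867, 0.0676]
ee_rot: [[0.115, 0.993, 0.003], [0.993, -0.115, -0.002], [-0.002, 0.003, -1.0]]
wrist_force: [0.5, 0.5, -0.7]
grip_width: -0.0003
grasp_force: 0.0
```

Call:
servo_tool(
  increments=[
    [[0,0,0.4,0],[0,0,0.4,0],[0,0,0.4,0],[0,0,0.4,0],[0,0,0.4,0],[0,0,0.2,0],[0,0,0,0],[0,0,0,0],[0,0,0,0]],
  ],
)

```text
time_s: 5.37
tool_pos: [0.4981, -0.2864, 0.0432]
ee_rot: [[0.116, 0.993, 0.0], [0.993, -0.116, -0.0], [-0.0, 0.0, -1.0]]
wrist_force: [-1.5, 0.5, 6.0]
grip_width: 0.0002
grasp_force: 3.1
```

```bash
python3 - <<'E'
from h import *
a=snap("scene","s2")[190:275,225:345];s=sensors.observe();print(s["tool_pos"],s["wrist_force"],s["time_s"])
cv2.imwrite("pics/s2c.png",cv2.resize(a[:,:,::-1],None,fx=6,fy=6,interpolation=cv2.INTER_CUBIC))
E
```

```text
[ 0.49812572 -0.28638497  0.04324634] [-1.71597622  0.18833879  5.9418763 ] 5.4167
```

View pics/s2c.png

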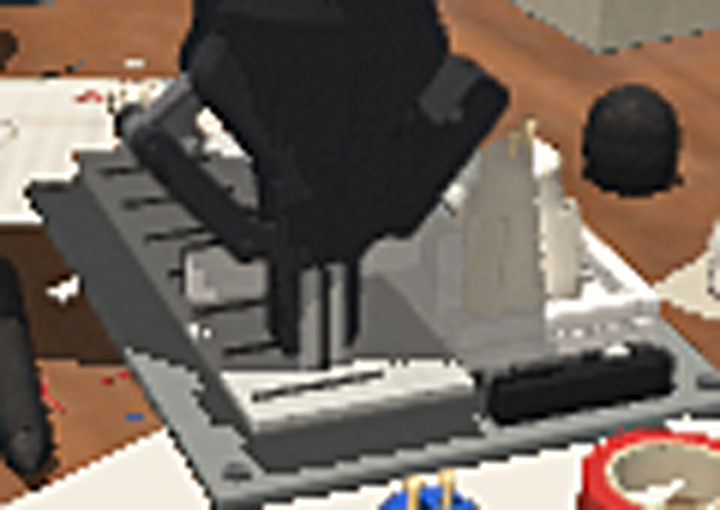

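The fingertips are on the bar at (325,365) and pressing it down. The plate is ahead of them, and the lamp is clear of the linkage. I'll press about 3.5 mm more.

Call:
servo_tool(
  increments=[
    [[0,0,0.2,0],[0,0,0.15,0],[0,0,0,0],[0,0,0,0]],
  ],
)

```text
time_s: 5.75
tool_pos: [0.4981, -0.2864, 0.0398]
ee_rot: [[0.116, 0.993, 0.0], [0.993, -0.116, -0.0], [-0.0, 0.0, -1.0]]
wrist_force: [-1.6, 1.0, 7.8]
grip_width: 0.0005
grasp_force: 3.7
```

Call:
servo_tool(
  increments=[
    [[0.4,0,0,0],[0.4,0,0,0],[0.4,0,0,0],[0.4,0,0,0],[0.4,0,0,0],[0.4,0,0,0],[0.4,0,0,0],[0.4,0,0,0],[0,0,0,0],[0,0,0,0]],
  ],
)

```text
time_s: 6.58
tool_pos: [0.5024, -0.2549, 0.0402]
ee_rot: [[0.116, 0.993, 0.002], [0.993, -0.116, -0.001], [-0.001, 0.002, -1.0]]
wrist_force: [0.9, -2.3, 6.5]
grip_width: -0.0002
grasp_force: 3.6
```

Call:
servo_tool(
  increments=[
    [[0.3,0,0.08,0],[0.4,0,0,0],[0.4,0,0,0],[0.4,0,0,0],[0.4,0,0,0],[0.4,0,0,0],[0.4,0,0,0],[0.3,0,0,0],[0,0,0,0],[0,0,0,0]],
  ],
)

```text
time_s: 7.42
tool_pos: [0.506, -0.2252, 0.0395]
ee_rot: [[0.116, 0.993, 0.002], [0.993, -0.116, -0.002], [-0.001, 0.002, -1.0]]
wrist_force: [1.8, -2.2, 7.6]
grip_width: 0.0001
grasp_force: 3.7
```

Call:
servo_tool(
  increments=[
    [[0.4,0,0,0],[0.4,0,0,0],[0.4,0,0,0],[0.4,0,0,0],[0.4,0,0,0],[0.4,0,0,0],[0.4,0,0,0],[0.2,0,0,0],[0,0,0,0],[0,0,0,0]],
  ],
)

```text
time_s: 8.25
tool_pos: [0.5095, -0.1955, 0.0395]
ee_rot: [[0.116, 0.993, 0.002], [0.993, -0.116, -0.001], [-0.001, 0.003, -1.0]]
wrist_force: [1.1, -2.2, 7.0]
grip_width: -0.0001
grasp_force: 3.7
```

Call:
servo_tool(
  increments=[
    [[0.2,0,0,0],[0.2,0,0,0],[0.1,0,0,0],[0.1,0,0,0],[0,0,0,0],[0,0,0,0]],
  ],
)

```text
time_s: 8.75
tool_pos: [0.5101, -0.1898, 0.0395]
ee_rot: [[0.116, 0.993, 0.002], [0.993, -0.116, -0.002], [-0.002, 0.002, -1.0]]
wrist_force: [0.1, -4.8, 6.5]
grip_width: 0.0001
grasp_force: 4.0
```

Call:
servo_tool(
  increments=[
    [[0.15,0,0,0],[0.15,0,0,0],[0,0,0,0],[0,0,0,0],[0,0,0,0]],
  ],
)

```text
time_s: 9.17
tool_pos: [0.5103, -0.1884, 0.0396]
ee_rot: [[0.116, 0.993, 0.002], [0.993, -0.116, -0.004], [-0.004, 0.003, -1.0]]
wrist_force: [-1.9, -18.2, 6.3]
grip_width: 0.0002
grasp_force: 12.4
```

The force rose to 18 N right where the end stop was expected, so the shuttle is home. I'll back off slightly, lift clear and look.

Call:
servo_tool(
  increments=[
    [[-0.3,0,0,0],[-0.3,0,0,0],[-0.1,0,0,0],[0,0,-0.3,0],[0,0,-0.4,0],[0,0,-0.4,0],[0,0,-0.5,0],[0,0,-1,0],[0,0,-2,0],[0,0,-3,0],[0,0,-3,0],[0,0,-3,0]],
  ],
)

```text
time_s: 10.17
tool_pos: [0.5084, -0.1928, 0.1764]
ee_rot: [[0.116, 0.993, -0.001], [0.993, -0.116, 0.0], [0.0, -0.001, -1.0]]
wrist_force: [0.0, 0.2, -0.1]
grip_width: -0.0001
grasp_force: 0.0
```

Call:
servo_tool(
  increments=[
    [[-2,0,-2,0],[-3,0,0,0],[-3,0,0,0],[-3,0,0,0],[-2,0,0,0],[0,0,0,0],[0,0,0,0],[0,0,0,0]],
  ],
)

```text
time_s: 10.83
tool_pos: [0.4938, -0.3214, 0.1948]
ee_rot: [[0.116, 0.993, -0.0], [0.993, -0.116, 0.0], [0.0, -0.0, -1.0]]
wrist_force: [-0.1, 0.2, -0.6]
grip_width: 0.0001
grasp_force: 0.0
```

```bash
python3 - <<'E'
from h import *
a=snap("side","d3")[165:255,215:365];b=snap("wrist","w3");s=sensors.observe();print(s["tool_pos"],s["wrist_force"],s["time_s"])
a=cv2.resize(a,(700,420),interpolation=cv2.INTER_CUBIC)
cv2.imwrite("pics/d3c.png",a[:,:,::-1]);
E
```

```text
[ 0.49405665 -0.32108414  0.19495645] [-0.60689499 -0.69708499  0.04194389] 10.9333
```

View pics/d3c.png

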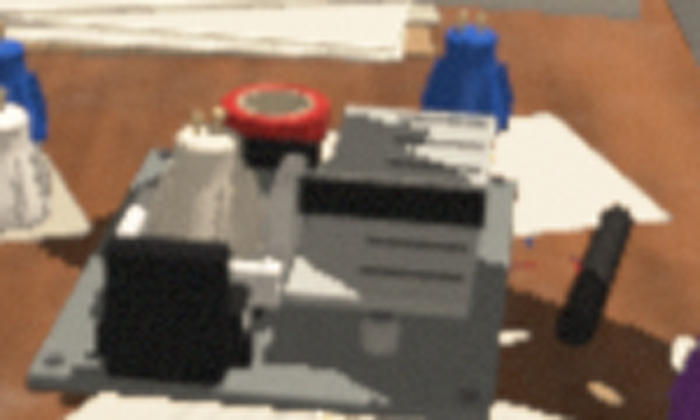

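View pics/w3.png

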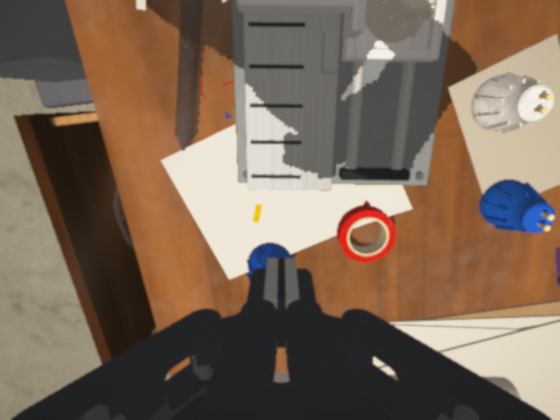

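Both views show the shuttle at the sensor end and the lamp upright. The tooth at (330,45) in the wrist view is free and behind the plate, the bystanders are unmoved, and nothing is touching the robot. I'll hand it in.

```bash
python3 -c "
from cell import order
print(order.job_done())"
```

```text
the job is handed in; nothing more can be done
None
```

I pressed the bar down, pushed the shuttle to its end stop (the push force rose to 18 N there), released the bar and handed the job in at about 11 s. The final pictures show the tooth behind the push plate and the lamp upright, but the hand-in returned no verdict.

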